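# Pass a turned Go bowl lid through the height gauge

### The job

Check the height of the turned lid on the gauge board: with the fingertips, push it flat along the board, under the steel bar between the two cheeks, and right out on the other side until the whole lid is clear of the bar, still on the board. Do not pick the lid up or let it tip, do not knock or force the steel bar, and leave the bowl blank, cork block, caliper and lid stand where they are.

Things in the scene. Friction and masses are not known exactly. Their poses are not given: they have to be found in the camera images.
- lid: Red-brown turned wooden lid, a round dish lying crown down, hollow up: 120 mm across, 24 mm high, about 0.12 kg, loose. Outer wall upright from 13 mm up to the rim, tapering below to a flat foot 80 mm across. Hollow: 104 mm across at the rim, at least 98 mm down to 13 mm above the underside; floor 8 mm above the underside, side wall 8 mm thick. Origin: centre of the underside; z up.
- gauge: Lid height gauge, fixed: pale oak board 400 (x) x 212 (y) x 15 mm, a steel bar across its middle on two dark cheeks. Origin: centre of the board's underside; its top is at z = 15 mm. x is the direction of passage: the lid starts on the -x side of the bar and must come out on the +x side. Cheeks: x = -22.5 to 22.5 mm, inner faces at y = -80 and +80 mm, 26.5 mm high above the board.
- bar: The gauge's steel bar, fixed across the tops of the cheeks: 15 mm wide along the passage (x), 210 mm long (y), 12 mm thick, bolt heads 5 mm higher at the ends. Origin: centre of its underside, 26.5 mm above the board's top (2.5 mm of headroom over the lid). Axes as the gauge's.
- bowl_blank: Squat yellow-brown mulberry bowl blank, round, 144 mm across, 90 mm high, 0.8 kg, loose on the bench. Leave it. Origin: centre of the underside.
- cork: Pale cork sanding block, 110 x 65 x 35 mm, loose on the bench. Leave it. Origin: centre of the underside, x along its length.
- caliper: Brass outside caliper lying flat on the bench, 192 mm long, 104 mm across its bowed legs, up to 12 mm high. Leave it. Origin: on the bench half-way along it; x points along it from the pivot to the leg tips.
- stand: Slotted oak stand with three grooves and two finished lids upright in the outer ones, 100 x 150 mm foot (120 mm along x over the lids), 134 mm high, 1.5 kg, loose on the bench. Leave it. Origin: centre of the underside, y across the grooves.
Mind the look-alikes: they are no part of the job. Leave any black or yellow look-alike of the lid alone.

How it is judged (in metres and radians):
On the way:
1. the lid lies flat on the board with its middle under the bar, between the cheeks (x of lid in the frame of gauge between -0.035 and 0.035 m and y of lid in the frame of gauge between -0.03 and 0.03 m and z of lid in the frame of gauge below 0.019 m), for 0.05 s.
At the end, for the whole second after the job is handed in: The lid lies at rest, flat (within 0.05 rad) on the board beyond the bar: its centre 68 to 160 mm past the middle of the bar (so the whole rim is clear of the bar) and within 75 mm of the board's middle line (x of lid in the frame of gauge between 0.068 and 0.16 m and y of lid in the frame of gauge between -0.075 and 0.075 m and z of lid in the frame of gauge between 0.012 and 0.018 m and angle between lid's own z axis and vertical below 0.05 rad and linear speed of lid below 0.01 m/s); the robot touches nothing.
It fails at once if the lid is tipped by more than 0.12 rad (angle between lid's own z axis and vertical above 0.12 rad).
It fails at once if the lid is lifted more than 6 mm off the board, or falls off it (z of lid in the frame of gauge above 0.021 m or z of lid in the frame of gauge below 0.01 m).
It fails at once if the steel bar is knocked or forced with more than 12 N (contact force between bar and anything else above 12 N).
It fails at once if the bowl blank, cork block, caliper or stand is shifted by more than 15 mm (distance of any of bowl_blank, cork, caliper, stand from where it was at the start of the episode above 0.015 m).
It also fails if it takes over 51 s, if anything falls off the work surface, if the arm or the gripper's body presses on something with over 40 N, if the wrist force passes 120 N, or if a joint passes its speed limit or range.

### The arm

A 6-joint arm with a two-finger parallel gripper is mounted at the origin on the work surface. World frame = base frame: x ahead of the robot, y to its left, z up, the work surface at z = 0. Lengths are in m, angles in degrees, forces in N, time in s.
With the tool pointing down it reaches from about 0.25 to 0.725 m from the base axis. Payload 9.7 kg.
Tool frame: the origin (TCP) lies on the centre line of the jaws, within the pads' length; the fingertips stand 17 mm ahead of it and the grasp point (between the pads) lies 2 mm behind it (bot.nose_length is the distance from the TCP to the fingertips, in m); x points along the fingers, y is the direction in which the jaws open and shut, and the axes are right-handed (so a half turn about x gives the same grasp; the last joint's range is limited). The gripper opens to 85 mm and grips with 20 to 120 N. Pads are 22 mm wide; open, the fingers measure 114 mm over their backs; the gripper's body (76 mm by 85 mm) begins 54 mm behind the grasp point. The pads swing forward as they close: fully open they stand 13 mm farther back than shut.
Start: joints at [-65.26, 4.979, 10.078, 95.1, 0, 90], TCP at [0.23, -0.5, 0.248] pointing down, gripper open.
Joint ranges: [-179.16, 179.16], [-48.56, 103.87], [-65.8, 70.77], [-126.05, 130.52], [-82.76, 87.17], [-180, 180]. Speed limits (degrees/s): [127.2, 127.2, 147.25, 180, 180, 180].

### API

Orientations are given as [roll, pitch, yaw] about the fixed x, y, z axes, in that order (R = Rz(yaw) Ry(pitch) Rx(roll)).
In Python, from workcell import bot, viewer, ticket gives the robot as it stands.
- The arm moves only by the tool jog_arm, never from a script. Its argument "deltas" is a list of rows, each an object of numbers: "fingers": the opening, from 0 (shut) to 1 (fully open); "x", "y", "z": the shift along the world's x, y, z in mm; "twist": the turn about the world's z in degrees. A call has 1 to 10 rows; each row is the pose to reach, as a shift and turn from the pose measured when the call began; what a row does not reach only later rows make up. A row lasts 1/10 s, in which the tool goes at most 50 mm and 8.59 degrees, less where a joint would pass 70% of its speed; a pose out of reach is approached as far as the arm can. A call with a gripper value outside its range is refused whole. The fingers move at their own pace and stop on an object; "grip_force" is the grip in N (left out, the last holds). Time passes only in rows, so rows that repeat a pose let the fingers close. It gives the time, the measured TCP pose, the force and the opening at its end, in the units of the state.
- bot.get_obs(): the state, without advancing time (a new reading comes with each control period).
- viewer.camera(name): name is "side" or "top"; returns a dict with "image" (384x512x3 uint8, red, green, blue), "fovy" (degrees; the focal length in pixels is half the picture's height over the tangent of half this angle, whatever the lens; pixels are square), "cx", "cy" (the principal point, pixels), "world_to_cam" (4x4, takes a point from world to camera coordinates). Camera axes: x right, y down, z forward; pixel columns grow to the right and rows downward; lengths in m; the calibration is good to about 2 mm. A picture is of the moment at which its call begins. There is no depth.
- ticket.job_done(): hands the job in, once; it reports no verdict.
The state is a dict: "time": time; "q": joint angles; "qd": joint speeds; "joint_efforts": joint torques, N m; "ee_pos": TCP position; "tcp_rot": TCP orientation; "wrist_force": force on the tool from outside, world axes, zero at the start; "torque": the same for the moment, N m; "opening": finger opening in m.
Only numpy, scipy, OpenCV 4.12 (cv2) and the standard library are available. Lean on these libraries where they do the work, as an engineer would, in place of code of your own. Each camera call takes 0.05 s, during which the arm holds its last target.

## Working session

There is one attempt and no reset: what is moved stays moved. The work goes in short steps, Python scripts to look and compute and a tool call to move; the robot and the scene stay as the last step left them, time stands still between calls to the robot, and variables do not carry over. Pictures are saved under pics/ and viewed, and the job is handed in when it is done.

Besides the shell and the picture viewer there is one more tool, called after "Call:" as a command line: name --argument value ..., lists and objects as JSON in quotes. jog_arm: Moves the arm, as the interface text tells. Its arguments: {"type":"object","properties":{"deltas":{"type":"array"},"grip_force":{"type":"number"}},"required":["deltas"]}

```bash
mkdir -p pics; python3 - <<'E'
from workcell import bot, viewer, ticket
import cv2,numpy as np,pickle
o=bot.get_obs();print(o,bot.nose_length)
for n in("side","top"):
    c=viewer.camera(n);pickle.dump(c,open(n+'0.pkl','wb'))
    print(n,c['fovy'],c['cx'],c['cy'],c['world_to_cam'])
    cv2.imwrite(f'pics/{n}0.png',cv2.resize(c['image'][:,:,::-1],(800,600),interpolation=cv2.INTER_CUBIC))
E
```

```text
{'time': 0.0, 'q': array([-6.52617798e+01,  5.01093701e+00,  1.00337815e+01,  9.50998211e+01,
       -1.12878096e-03,  8.99984045e+01]), 'qd': array([-0.02643085, -0.10844681,  0.04123311, -0.0763909 , -0.00584584,
       -0.07181547]), 'joint_efforts': array([-8.12105627e-04, -5.20385206e+01,  4.64808726e+01,  1.58429181e-02,
       -7.92210926e-05, -3.80082986e-05]), 'ee_pos': array([ 0.2300663 , -0.49933499,  0.2475786 ]), 'tcp_rot': array([-89.16147413,  89.9230151 , 115.57834233]), 'wrist_force': array([ 0.15917154, -0.72811533,  0.33721173]), 'torque': array([0.018309  , 0.04716468, 0.01790382]), 'opening': 0.0854686126168746} 0.017
side 43.17596900618437 250.6457508444468 194.29036337844357 [[-0.97424788 -0.22523173 -0.01057007  0.53280822]
 [-0.11339796  0.52994735 -0.8404146   0.11526314]
 [ 0.19488962 -0.81757352 -0.54184091  1.51667118]
 [ 0.          0.          0.          1.        ]]
top 43.107511749749264 245.26710238002707 189.06486376068924 [[-4.62131747e-03 -9.99988545e-01  1.24631992e-03  6.04652426e-03]
 [-9.85775855e-01  4.34623983e-03 -1.68009146e-01  5.46270783e-01]
 [ 1.68001804e-01 -2.00501569e-03 -9.85784649e-01  1.68800291e+00]
 [ 0.00000000e+00  0.00000000e+00  0.00000000e+00  1.00000000e+00]]
```

View pics/top0.png

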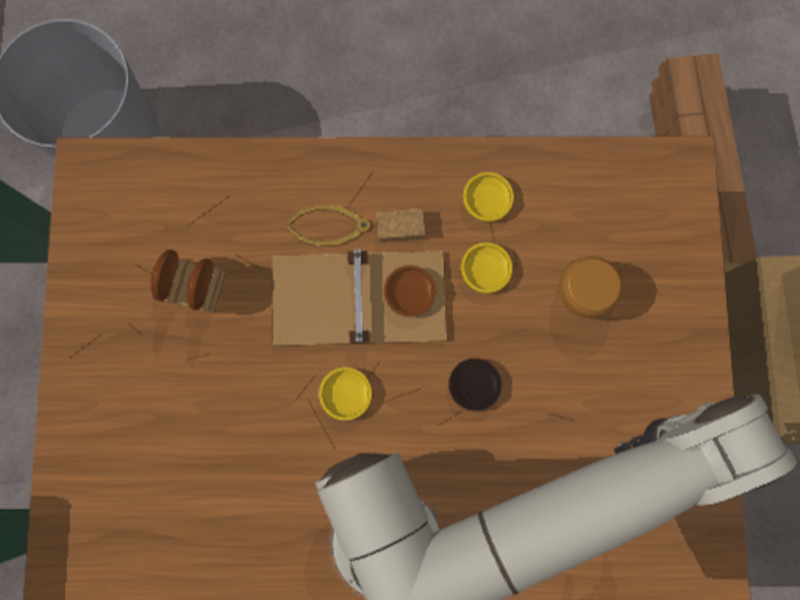

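View pics/side0.png

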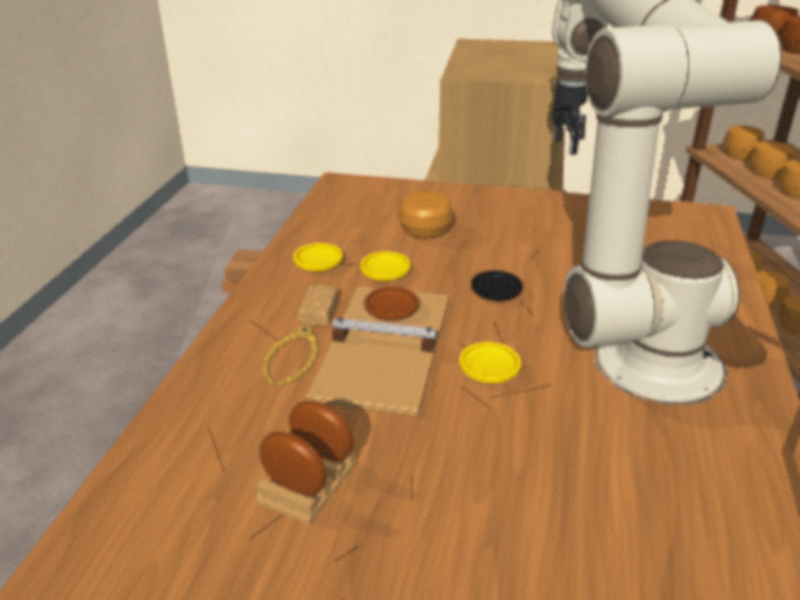

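The top view shows the lid at about (410,290) of 800x600 and the gauge board at (273-446, 250-345), with the bar at u≈358. Passage is towards the left of the image, world +y. Next I'll enlarge that area and measure.

```bash
cat > h.py <<'E'
import numpy as np,cv2,pickle
def f(c): return c['image'].shape[0]/2/np.tan(np.radians(c['fovy']/2))
def unproj(c,u,v,z):
    M=c['world_to_cam'];R=M[:3,:3];t=M[:3,3]
    d=R.T@np.array([(u-c['cx'])/f(c),(v-c['cy'])/f(c),1]);o=-R.T@t
    return o+d*(z-o[2])/d[2]
def proj(c,p):
    M=c['world_to_cam'];q=M[:3,:3]@np.array(p)+M[:3,3]
    return f(c)*q[0]/q[2]+c['cx'],f(c)*q[1]/q[2]+c['cy']
def crop(c,u0,v0,u1,v1,k,name):
    im=c['image'][v0:v1,u0:u1,::-1]
    im=cv2.resize(im,None,fx=k,fy=k,interpolation=cv2.INTER_CUBIC)
    for u in range(-(-u0//10)*10,u1,10): 
        cv2.line(im,((u-u0)*k,0),((u-u0)*k,6),(255,255,255),1)
        if u%20==0: cv2.putText(im,str(u),((u-u0)*k,18),0,.4,(255,255,255),1)
    for v in range(-(-v0//10)*10,v1,10):
        cv2.line(im,(0,(v-v0)*k),(6,(v-v0)*k),(255,255,255),1)
        if v%20==0: cv2.putText(im,str(v),(8,(v-v0)*k+4),0,.4,(255,255,255),1)
    cv2.imwrite(name,im)
E
python3 - <<'E'
from h import *
c=pickle.load(open('top0.pkl','rb')); crop(c,165,150,297,230,6,'pics/t1.png')
c=pickle.load(open('side0.pkl','rb')); crop(c,190,170,300,270,6,'pics/s1.png')
E
```

```text
(no output)
```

View pics/t1.png

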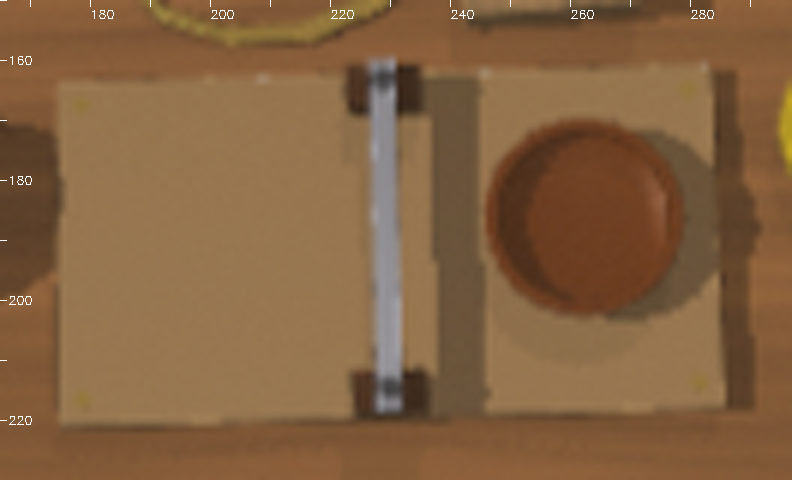

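View pics/s1.png

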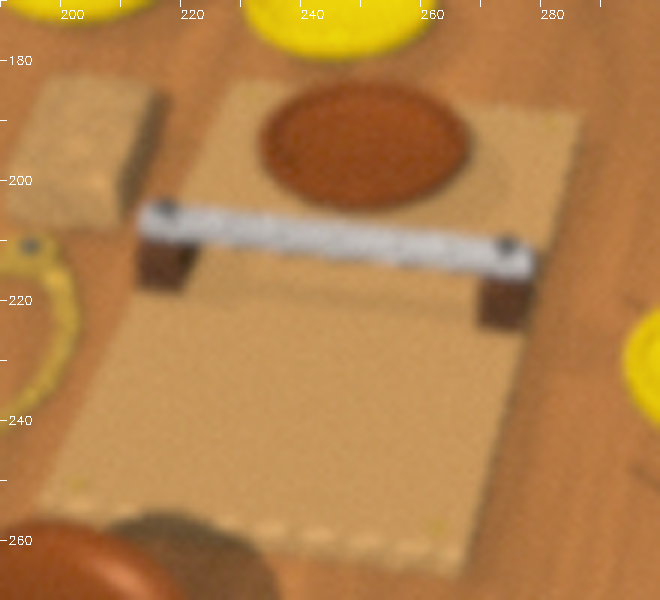

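```bash
python3 - <<'E'
from h import *
c=pickle.load(open('top0.pkl','rb'))
P=lambda x,y,z:unproj(c,(x+.5)/6-.5+165,(y+.5)/6-.5+150,z).round(4)[:2]
C=[P(*p,.015) for p in((58,82),(713,64),(725,408),(60,424))]
print(C, np.mean(C,0)); 
for i in range(4): d=C[(i+1)%4]-C[i];print(np.hypot(*d),np.degrees(np.arctan2(d[1],d[0])))
print('lid',P(585,217.5,.039),P(487,217,.039),P(683,217,.039),P(585,119,.039),P(585,316,.039))
print('bar',P(383,60,.0535),P(388.5,412,.0535))
s=pickle.load(open('side0.pkl','rb'))
Q=lambda x,y,z:unproj(s,(x+.5)/6-.5+190,(y+.5)/6-.5+170,z).round(4)[:2]
C=[Q(*p,.015) for p in((230,80),(580,113),(463,578),(38,498))]
print(C, np.mean(C,0))
for i in range(4): d=C[(i+1)%4]-C[i];print(np.hypot(*d),np.degrees(np.arctan2(d[1],d[0])))
print('lid',Q(365,146,.039),Q(261,146,.039),Q(470,146,.039),Q(365,82,.039),Q(365,209,.039))
print('bar',Q(139,212,.0535),Q(533,262,.0535))
E
```

```text
[array([0.6487, 0.2634]), array([ 0.6583, -0.137 ]), array([ 0.4469, -0.1404]), array([0.4391, 0.258 ])] [0.54825 0.061  ]
0.40051506838070405 -88.62653815439316
0.21142733976475225 -179.07857683969453
0.39847634810613286 91.12161142560548
0.2096695495297303 1.4758052596348126
lid [ 0.559  -0.0568] [0.5596 0.0018] [ 0.5591 -0.1154] [ 0.6192 -0.0574] [ 0.4996 -0.0562]
bar [0.6527 0.0636] [0.4412 0.0601]
[array([ 0.6605, -0.1295]), array([ 0.4497, -0.1365]), array([0.4356, 0.2796]), array([0.6492, 0.2665])] [0.54875  0.070025]
0.2109161918867302 -178.0980875959669
0.4163388283597868 91.94078703930246
0.21400133177155697 -3.5095308030732033
0.39616119194085636 -88.36548822189458
lid [ 0.5563 -0.039 ] [ 0.6135 -0.0268] [ 0.4986 -0.0513] [ 0.5718 -0.106 ] [0.542  0.0226]
bar [0.6545 0.0717] [0.4405 0.0732]
```

```bash
python3 - <<'E'
from h import *
from workcell import bot
from scipy.spatial.transform import Rotation as R
o=bot.get_obs();print(R.from_euler('xyz',o['tcp_rot'],degrees=True).as_matrix().round(3))
c=pickle.load(open('top0.pkl','rb'))
for n,u,v in(('ylL',461,268),('ylR',512,268),('ylT',487,243),('ylB',487,294),('bowlL',561,287),('blackL',449,385),('blackT',475,360),('corkR',425,225),('corkB',400,240)):
    print(n,unproj(c,u*.64,v*.64,.024).round(3))
a=np.radians(91.2);gx=np.array([np.cos(a),np.sin(a)]);gy=np.array([-gx[1],gx[0]]);g=np.array([.5482,.061])
for d in(-.2,-.19,-.03,.03,.045,.105):print(d,g+gx*d-gy*.0085,g+gx*d)
E
```

```text
[[-0.     0.418 -0.908]
 [ 0.001 -0.908 -0.418]
 [-1.    -0.001  0.   ]]
ylL [ 0.614 -0.178  0.024]
ylR [ 0.613 -0.297  0.024]
ylT [ 0.673 -0.24   0.024]
ylB [ 0.552 -0.237  0.024]
bowlL [ 0.568 -0.409  0.024]
blackL [ 0.343 -0.145  0.024]
blackT [ 0.4   -0.205  0.024]
corkR [ 0.718 -0.095  0.024]
corkB [ 0.682 -0.036  0.024]
-0.2 [ 0.56088662 -0.13877813] [ 0.55238848 -0.13895614]
-0.19 [ 0.5606772  -0.12878032] [ 0.55217906 -0.12895833]
-0.03 [0.55732641 0.03118459] [0.54882827 0.03100658]
0.03 [0.55606986 0.09117143] [0.54757173 0.09099342]
0.045 [0.55575573 0.10616814] [0.54725759 0.10599013]
0.105 [0.55449918 0.16615498] [0.54600105 0.16597697]
```

Call:
jog_arm --deltas '[{"x": 33, "y": 36, "z": 0, "twist": 7, "fingers": 0.47}, {"x": 66, "y": 72, "z": 0, "twist": 14, "fingers": 0.47}, {"x": 99, "y": 108, "z": 0, "twist": 21, "fingers": 0.47}, {"x": 132, "y": 144, "z": 0, "twist": 28, "fingers": 0.47}, {"x": 165, "y": 180, "z": 0, "twist": 35, "fingers": 0.47}, {"x": 198, "y": 215, "z": 0, "twist": 42, "fingers": 0.47}, {"x": 231, "y": 250, "z": 0, "twist": 49, "fingers": 0.47}, {"x": 264, "y": 285, "z": 0, "twist": 56, "fingers": 0.47}, {"x": 297, "y": 320, "z": 0, "twist": 62, "fingers": 0.47}, {"x": 330, "y": 358, "z": 0, "twist": 66.5, "fingers": 0.47}]'

```text
time: 1.1
ee_pos: [0.5609, -0.14, 0.2473]
tcp_rot: [-88.5, 89.9, -177.1]
wrist_force: [0.5, -0.8, 0.6]
opening: 0.0401
```

Call:
jog_arm --deltas '[{"x": 0, "y": 0, "z": 0, "twist": 0, "fingers": 0.47}, {"x": 0, "y": 0, "z": 0, "twist": 0, "fingers": 0.47}]'

```text
time: 1.3
ee_pos: [0.5613, -0.1388, 0.2464]
tcp_rot: [-94.9, 89.8, 176.7]
wrist_force: [-0.5, 0.3, 0.0]
opening: 0.0402
```

Call:
jog_arm --deltas '[{"x": 0, "y": -3, "z": -35, "twist": 0}, {"x": 0, "y": -3, "z": -70, "twist": 0}, {"x": 0, "y": -3, "z": -105, "twist": 0}, {"x": 0, "y": -3, "z": -140, "twist": 0}, {"x": 0, "y": -3, "z": -165, "twist": 0}, {"x": 0, "y": -3, "z": -185, "twist": 0}, {"x": 0, "y": -3, "z": -196, "twist": 0}, {"x": 0, "y": -3, "z": -203, "twist": 0}, {"x": 0, "y": -3, "z": -204, "twist": 0}, {"x": 0, "y": -3, "z": -204, "twist": 0}]'

```text
validation failed for argument at $.de...
```

```bash
python3 - <<'E'
from workcell import bot, viewer
from h import *
print({k:v.round(4) for k,v in bot.get_obs().items() if k in('ee_pos','tcp_rot','wrist_force')})
c=viewer.camera('side'); crop(c,190,130,320,260,6,'pics/s2.png')
c=viewer.camera('top'); crop(c,185,130,315,230,6,'pics/t2.png')
E
```

```text
{'ee_pos': array([ 0.5613, -0.1388,  0.2464]), 'tcp_rot': array([-94.8996,  89.8104, 176.6974]), 'wrist_force': array([-0.4939,  0.323 ,  0.0391])}
```

View pics/s2.png

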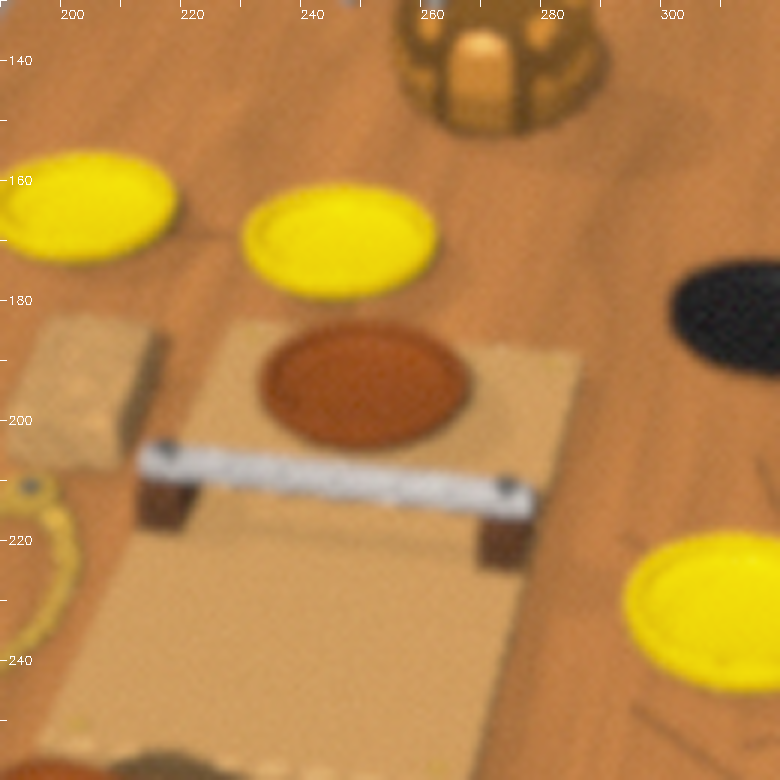

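View pics/t2.png

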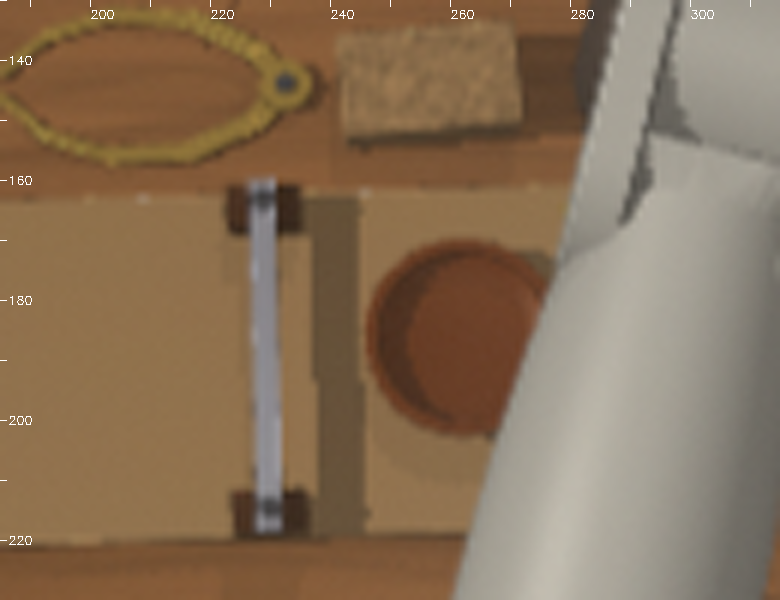

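The descent call failed validation, so nothing moved; the scene is unchanged with the lid still on the near side (side view ~(248,193)). The rows had no "fingers" value, so I'll resend with it.

Call:
jog_arm --deltas '[{"x": 0, "y": -3, "z": -35, "twist": 0, "fingers": 0.47}, {"x": 0, "y": -3, "z": -70, "twist": 0, "fingers": 0.47}, {"x": 0, "y": -3, "z": -105, "twist": 0, "fingers": 0.47}, {"x": 0, "y": -3, "z": -140, "twist": 0, "fingers": 0.47}, {"x": 0, "y": -3, "z": -165, "twist": 0, "fingers": 0.47}, {"x": 0, "y": -3, "z": -185, "twist": 0, "fingers": 0.47}, {"x": 0, "y": -3, "z": -196, "twist": 0, "fingers": 0.47}, {"x": 0, "y": -3, "z": -203, "twist": 0, "fingers": 0.47}, {"x": 0, "y": -3, "z": -204, "twist": 0, "fingers": 0.47}, {"x": 0, "y": -3, "z": -204, "twist": 0, "fingers": 0.47}]'

```text
time: 2.4
ee_pos: [0.5608, -0.1438, 0.044]
tcp_rot: [-68.5, 89.9, -157.1]
wrist_force: [-0.2, 0.5, 0.5]
opening: 0.0401
```

```bash
python3 - <<'E'
from workcell import bot, viewer
from h import *
print({k:v.round(4) for k,v in bot.get_obs().items() if k in('ee_pos','tcp_rot','wrist_force')})
c=viewer.camera('side'); crop(c,200,130,300,230,6,'pics/s3.png')
E
```

```text
{'ee_pos': array([ 0.5608, -0.1438,  0.044 ]), 'tcp_rot': array([ -68.5091,   89.9302, -157.1169]), 'wrist_force': array([-0.2191,  0.4734,  0.4643])}
```

View pics/s3.png

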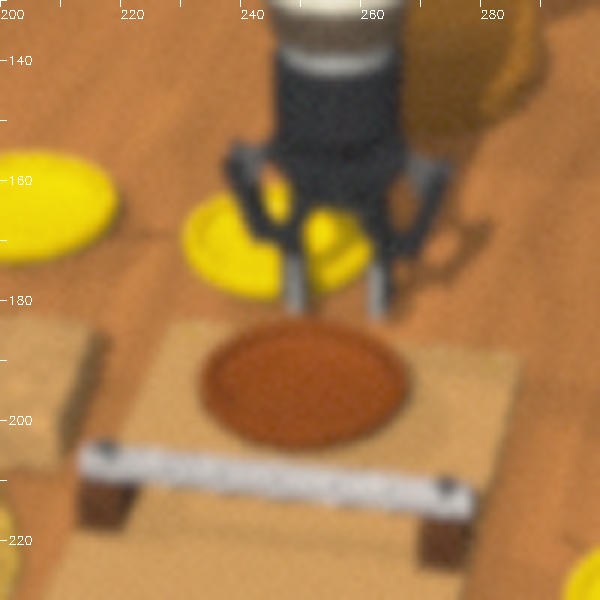

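```bash
python3 - <<'E'
from h import *
c=pickle.load(open('side0.pkl','rb'))
for z in(.022,.027,.032):
  for dx in(.0275,-.0275): print(z,dx,np.round(proj(c,(.5608+dx,-.1438+.011,z)),1))
E
```

```text
0.022 0.0275 [247.7 183. ]
0.022 -0.0275 [262.8 184.7]
0.027 0.0275 [247.6 181.8]
0.027 -0.0275 [262.8 183.5]
0.032 0.0275 [247.6 180.6]
0.032 -0.0275 [262.8 182.2]
```

Call:
jog_arm --deltas '[{"x": 0, "y": 2, "z": -3, "twist": 0, "fingers": 0.47}, {"x": 0, "y": 7, "z": -4, "twist": 0, "fingers": 0.47}, {"x": -0.5, "y": 12, "z": -4, "twist": 0, "fingers": 0.47}, {"x": -0.5, "y": 17, "z": -4, "twist": 0, "fingers": 0.47}, {"x": -1, "y": 22, "z": -4, "twist": 0, "fingers": 0.47}, {"x": -1, "y": 28, "z": -4, "twist": 0, "fingers": 0.47}, {"x": -1.5, "y": 34, "z": -4, "twist": 0, "fingers": 0.47}, {"x": -1.5, "y": 40, "z": -4, "twist": 0, "fingers": 0.47}, {"x": -2, "y": 46, "z": -4, "twist": 0, "fingers": 0.47}, {"x": -2, "y": 50, "z": -4, "twist": 0, "fingers": 0.47}]'

```text
time: 3.45
ee_pos: [0.5589, -0.0932, 0.0402]
tcp_rot: [-55.5, 89.9, -144.1]
wrist_force: [0.1, -0.9, -0.8]
opening: 0.0405
```

```bash
python3 - <<'E'
from workcell import bot, viewer
from h import *
print({k:v.round(4) for k,v in bot.get_obs().items() if k in('ee_pos','tcp_rot','wrist_force')})
c=viewer.camera('side'); crop(c,190,140,290,240,6,'pics/s4.png')
c=viewer.camera('top'); crop(c,165,150,297,230,6,'pics/t4.png')
E
```

```text
{'ee_pos': array([ 0.5589, -0.0932,  0.0402]), 'tcp_rot': array([ -55.512 ,   89.9451, -144.0921]), 'wrist_force': array([ 0.069 , -0.9002, -0.7944])}
```

View pics/s4.png

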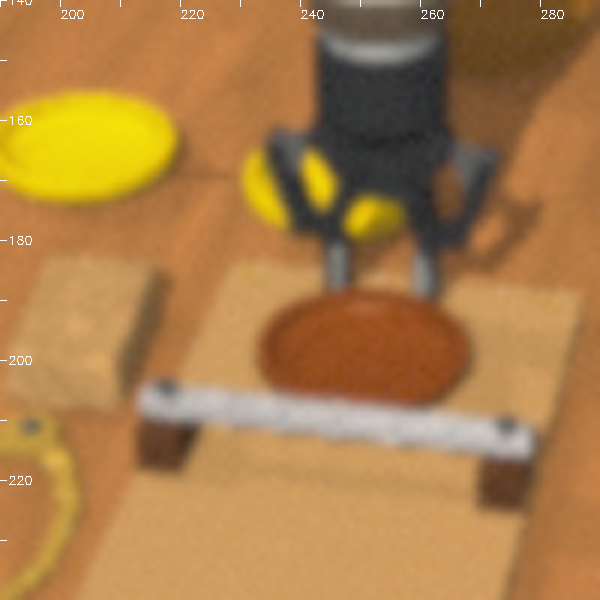

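View pics/t4.png

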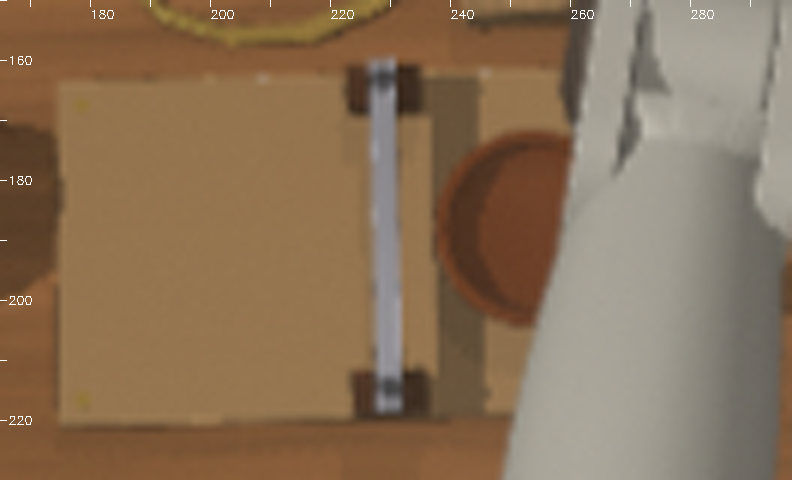

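The lid is flat and moving with the fingers: its left edge in the top view went from u≈246 to 238, about 30 mm. I'll keep pushing.

Call:
jog_arm --deltas '[{"x": 0, "y": 5, "z": 0, "twist": 0, "fingers": 0.47}, {"x": 0, "y": 11, "z": 0, "twist": 0, "fingers": 0.47}, {"x": -0.5, "y": 17, "z": 0, "twist": 0, "fingers": 0.47}, {"x": -0.5, "y": 23, "z": 0, "twist": 0, "fingers": 0.47}, {"x": -0.5, "y": 29, "z": 0, "twist": 0, "fingers": 0.47}, {"x": -1, "y": 35, "z": 0, "twist": 0, "fingers": 0.47}, {"x": -1, "y": 41, "z": 0, "twist": 0, "fingers": 0.47}, {"x": -1, "y": 47, "z": 0, "twist": 0, "fingers": 0.47}, {"x": -1, "y": 53, "z": 0, "twist": 0, "fingers": 0.47}, {"x": -1, "y": 58, "z": 0, "twist": 0, "fingers": 0.47}]'

```text
time: 4.55
ee_pos: [0.5579, -0.0346, 0.0402]
tcp_rot: [-70.8, 89.9, -159.4]
wrist_force: [-0.3, -0.3, -1.0]
opening: 0.0402
```

Call:
jog_arm --deltas '[{"x": 0, "y": 5, "z": 0, "twist": 0, "fingers": 0.47}, {"x": 0, "y": 11, "z": 0, "twist": 0, "fingers": 0.47}, {"x": -0.5, "y": 17, "z": 0, "twist": 0, "fingers": 0.47}, {"x": -0.5, "y": 23, "z": 0, "twist": 0, "fingers": 0.47}, {"x": -0.5, "y": 29, "z": 0, "twist": 0, "fingers": 0.47}, {"x": -1, "y": 35, "z": 0, "twist": 0, "fingers": 0.47}, {"x": -1, "y": 41, "z": 0, "twist": 0, "fingers": 0.47}, {"x": -1, "y": 47, "z": 0, "twist": 0, "fingers": 0.47}, {"x": -1, "y": 53, "z": 0, "twist": 0, "fingers": 0.47}, {"x": -1, "y": 57, "z": 0, "twist": 0, "fingers": 0.47}]'

```text
time: 5.55
ee_pos: [0.5569, 0.023, 0.0402]
tcp_rot: [-73.4, 89.9, -161.9]
wrist_force: [1.0, -0.5, 0.5]
opening: 0.0404
```

```bash
python3 - <<'E'
from workcell import bot, viewer
from h import *
print({k:v.round(4) for k,v in bot.get_obs().items() if k in('ee_pos','tcp_rot','wrist_force')})
c=viewer.camera('side'); crop(c,190,150,290,250,6,'pics/s5.png')
c=viewer.camera('top'); crop(c,165,150,297,230,6,'pics/t5.png')
E
```

```text
{'ee_pos': array([0.5569, 0.023 , 0.0402]), 'tcp_rot': array([ -73.3935,   89.9449, -161.9264]), 'wrist_force': array([ 0.9509, -0.5007,  0.4589])}
```

View pics/s5.png

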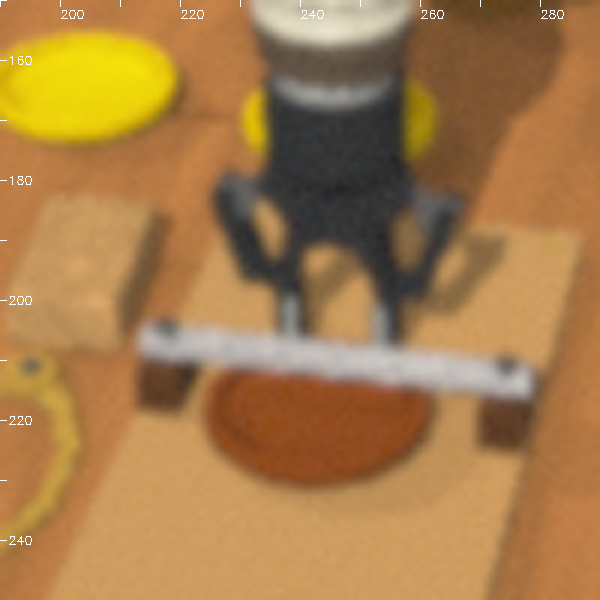

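View pics/t5.png

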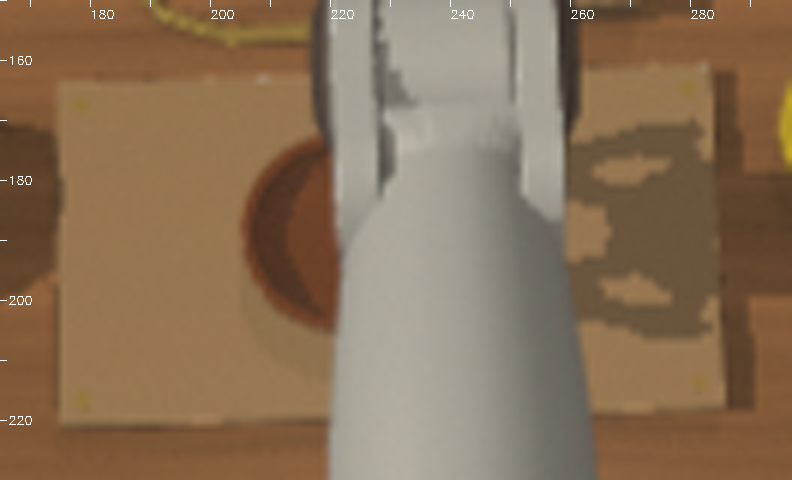

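The lid's leading edge is at about u=205 in the top view, so its centre is at gauge x ≈ +27 mm, flat under the bar with the fingers short of it. Now I back off, go up and over, and shut the fingers.

Call:
jog_arm --deltas '[{"x": 0, "y": -6, "z": 0, "twist": 0, "fingers": 0.47}, {"x": 0, "y": -12, "z": 0, "twist": 0, "fingers": 0.47}, {"x": 0, "y": -12, "z": 20, "twist": 0, "fingers": 0.47}, {"x": 0, "y": -12, "z": 50, "twist": 0, "fingers": 0.47}, {"x": 0, "y": -12, "z": 80, "twist": 0, "fingers": 0.3}, {"x": 0, "y": -12, "z": 105, "twist": 0, "fingers": 0}, {"x": -2, "y": 15, "z": 105, "twist": 0, "fingers": 0}, {"x": -5, "y": 45, "z": 105, "twist": 0, "fingers": 0}, {"x": -5, "y": 75, "z": 105, "twist": 0, "fingers": 0}, {"x": -5, "y": 83, "z": 105, "twist": 0, "fingers": 0}]'

```text
time: 6.65
ee_pos: [0.5519, 0.1075, 0.1452]
tcp_rot: [-119.2, 90.0, 152.4]
wrist_force: [0.5, -0.4, -1.1]
opening: 0.0001
```

Call:
jog_arm --deltas '[{"x": 0, "y": 0, "z": 0, "twist": 0, "fingers": 0}, {"x": 0, "y": 0, "z": 0, "twist": 0, "fingers": 0}]'

```text
time: 6.85
ee_pos: [0.5519, 0.1067, 0.1452]
tcp_rot: [-92.0, 90.0, 179.5]
wrist_force: [-0.0, 0.4, 0.0]
opening: 0.0001
```

```bash
python3 - <<'E'
from workcell import bot, viewer
from h import *
print({k:v.round(4) for k,v in bot.get_obs().items() if k in('ee_pos','tcp_rot','wrist_force')})
c=viewer.camera('side'); crop(c,190,150,290,250,6,'pics/s6.png')
c=viewer.camera('top'); crop(c,165,150,297,230,6,'pics/t6.png')
E
```

```text
{'ee_pos': array([0.5519, 0.1067, 0.1452]), 'tcp_rot': array([-92.0446,  89.951 , 179.5037]), 'wrist_force': array([-0.0013,  0.3573,  0.0494])}
```

View pics/s6.png

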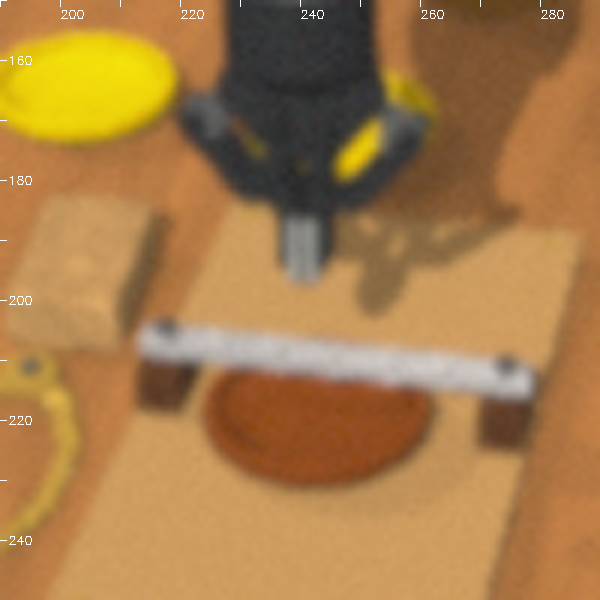

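View pics/t6.png

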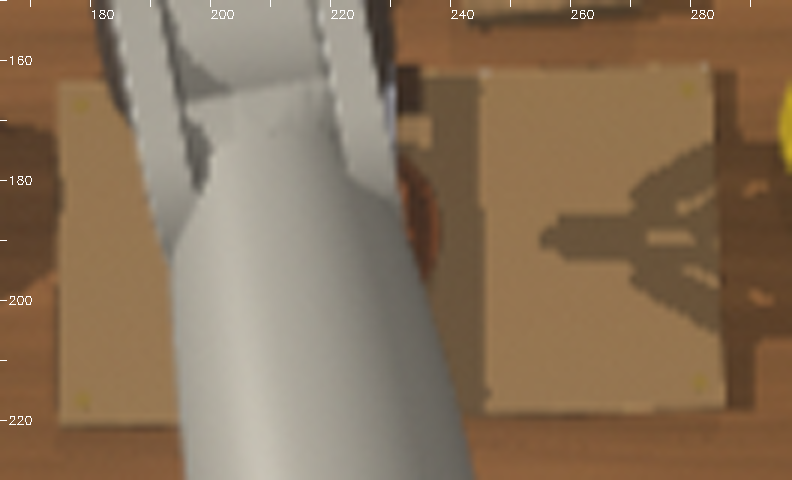

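```bash
python3 - <<'E'
from h import *
c=pickle.load(open('side0.pkl','rb'))
for x0 in(.548,.552,.556):
  t=np.linspace(0,6.28,200);p=np.array([proj(c,(x0+.06*np.cos(a),.089+.06*np.sin(a),.039)) for a in t])
  print(x0,p.min(0),p.max(0))
print('seen 223.9-261.6, bottom 231')
print('tip front-bottom pred',proj(c,(.552,.1067+.011,.1282)),'tips landing',proj(c,(.552,.1067+.011,.028)))
E
```

```text
0.548 [224.76838594 205.03730756] [262.85326328 227.10257666]
0.552 [223.54392029 204.89277288] [261.61016619 226.93657032]
0.556 [222.32070354 204.74838069] [260.36833619 226.77073877]
seen 223.9-261.6, bottom 231
tip front-bottom pred (np.float64(239.7200305558041), np.float64(196.71930331142235)) tips landing (np.float64(240.45183182863877), np.float64(223.64163244701635))
```

Lid x ≈ 0.552 and fingertips are where predicted, so I'll lower into the hollow.

Call:
jog_arm --deltas '[{"x": 0, "y": 0, "z": -20, "twist": 0, "fingers": 0}, {"x": 0, "y": 0, "z": -40, "twist": 0, "fingers": 0}, {"x": 0, "y": 0, "z": -60, "twist": 0, "fingers": 0}, {"x": 0, "y": 0, "z": -75, "twist": 0, "fingers": 0}, {"x": 0, "y": 0, "z": -87, "twist": 0, "fingers": 0}, {"x": 0, "y": 0, "z": -95, "twist": 0, "fingers": 0}, {"x": 0, "y": 0, "z": -99, "twist": 0, "fingers": 0}, {"x": 0, "y": 0, "z": -100, "twist": 0, "fingers": 0}, {"x": 0, "y": 0, "z": -100, "twist": 0, "fingers": 0}]'

```text
time: 7.85
ee_pos: [0.5522, 0.1064, 0.0457]
tcp_rot: [-161.6, 90.0, 109.9]
wrist_force: [0.8, 0.2, 0.1]
opening: -0.0001
```

```bash
python3 - <<'E'
from workcell import bot, viewer
from h import *
print({k:v.round(4) for k,v in bot.get_obs().items() if k in('ee_pos','wrist_force')})
c=viewer.camera('side'); crop(c,190,160,290,260,6,'pics/s7.png')
E
```

```text
{'ee_pos': array([0.5522, 0.1064, 0.0457]), 'wrist_force': array([0.8029, 0.2103, 0.1101])}
```

View pics/s7.png

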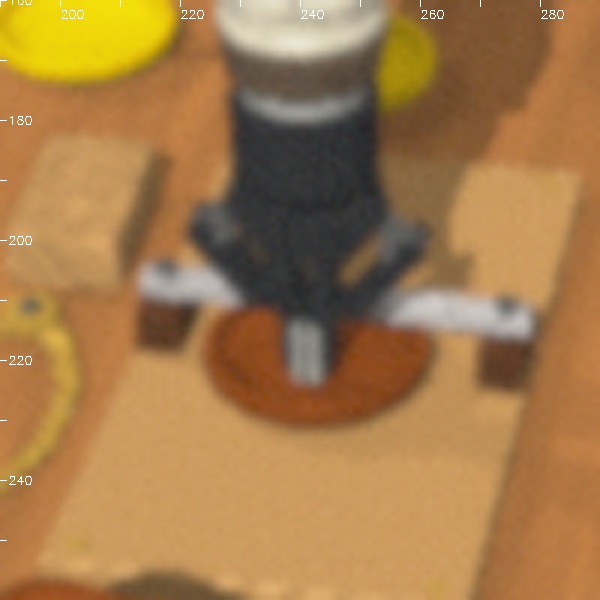

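The fingertips are in the hollow at (240,224), with no force on the wrist. I'll push against the front inner wall.

Call:
jog_arm --deltas '[{"x": 0, "y": 4, "z": 0, "twist": 0, "fingers": 0}, {"x": 0, "y": 9, "z": 0, "twist": 0, "fingers": 0}, {"x": 0, "y": 14, "z": 0, "twist": 0, "fingers": 0}, {"x": 0, "y": 18, "z": 0, "twist": 0, "fingers": 0}, {"x": 0, "y": 22, "z": 0, "twist": 0, "fingers": 0}, {"x": -0.5, "y": 27, "z": 0, "twist": 0, "fingers": 0}, {"x": -0.5, "y": 33, "z": 0, "twist": 0, "fingers": 0}, {"x": -0.5, "y": 39, "z": 0, "twist": 0, "fingers": 0}, {"x": -1, "y": 45, "z": 0, "twist": 0, "fingers": 0}, {"x": -1, "y": 50, "z": 0, "twist": 0, "fingers": 0}]'

```text
time: 8.9
ee_pos: [0.5512, 0.157, 0.0458]
tcp_rot: [166.9, 90.0, 78.4]
wrist_force: [-0.3, -0.4, -0.4]
opening: -0.0
```

```bash
python3 - <<'E'
from workcell import bot, viewer
from h import *
print({k:v.round(4) for k,v in bot.get_obs().items() if k in('ee_pos','wrist_force')})
c=viewer.camera('side'); crop(c,190,160,290,260,6,'pics/s8.png')
E
```

```text
{'ee_pos': array([0.5512, 0.157 , 0.0458]), 'wrist_force': array([-0.3425, -0.3988, -0.3681])}
```

View pics/s8.png

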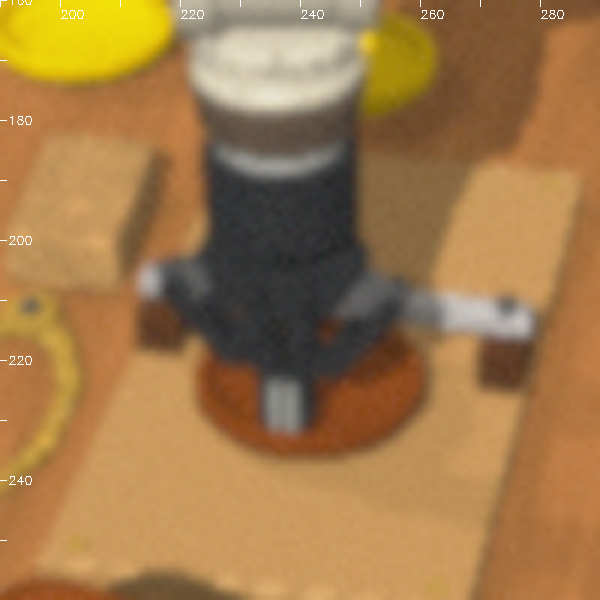

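The lid is moving along flat with its front edge at v≈236. I'll carry on for another 48 mm.

Call:
jog_arm --deltas '[{"x": 0, "y": 5, "z": 0, "twist": 0, "fingers": 0}, {"x": 0, "y": 10, "z": 0, "twist": 0, "fingers": 0}, {"x": 0, "y": 16, "z": 0, "twist": 0, "fingers": 0}, {"x": 0, "y": 22, "z": 0, "twist": 0, "fingers": 0}, {"x": -0.5, "y": 28, "z": 0, "twist": 0, "fingers": 0}, {"x": -0.5, "y": 34, "z": 0, "twist": 0, "fingers": 0}, {"x": -1, "y": 40, "z": 0, "twist": 0, "fingers": 0}, {"x": -1, "y": 45, "z": 0, "twist": 0, "fingers": 0}, {"x": -1, "y": 48, "z": 0, "twist": 0, "fingers": 0}, {"x": -1, "y": 48, "z": 0, "twist": 0, "fingers": 0}]'

```text
time: 9.95
ee_pos: [0.5502, 0.2061, 0.0458]
tcp_rot: [170.7, 90.0, 82.3]
wrist_force: [-0.8, 0.6, -0.4]
opening: -0.0002
```

Call:
jog_arm --deltas '[{"x": 0, "y": -4, "z": 0, "twist": 0, "fingers": 0}, {"x": 0, "y": -10, "z": 0, "twist": 0, "fingers": 0}, {"x": 0, "y": -12, "z": 4, "twist": 0, "fingers": 0}, {"x": 0, "y": -12, "z": 20, "twist": 0, "fingers": 0}, {"x": 0, "y": -12, "z": 45, "twist": 0, "fingers": 0}, {"x": 0, "y": -12, "z": 80, "twist": 0, "fingers": 0}, {"x": 0, "y": -12, "z": 120, "twist": 0, "fingers": 0}, {"x": 0, "y": -12, "z": 160, "twist": 0, "fingers": 0}]'

```text
time: 10.75
ee_pos: [0.55, 0.1935, 0.2076]
tcp_rot: [165.5, 90.0, 77.0]
wrist_force: [1.6, -0.6, 0.6]
opening: 0.0001
```

Call:
jog_arm --deltas '[{"x": 0, "y": -40, "z": 20, "twist": 0, "fingers": 0}, {"x": 0, "y": -80, "z": 30, "twist": 0, "fingers": 0}, {"x": 0, "y": -120, "z": 30, "twist": 0, "fingers": 0}, {"x": 0, "y": -160, "z": 30, "twist": 0, "fingers": 0}, {"x": 0, "y": -200, "z": 30, "twist": 0, "fingers": 0}, {"x": 0, "y": -240, "z": 30, "twist": 0, "fingers": 0}, {"x": 0, "y": -260, "z": 30, "twist": 0, "fingers": 0}, {"x": 0, "y": -260, "z": 30, "twist": 0, "fingers": 0}, {"x": 0, "y": -260, "z": 30, "twist": 0, "fingers": 0}]'

```text
time: 11.65
ee_pos: [0.5498, -0.0669, 0.2379]
tcp_rot: [156.9, 89.9, 68.4]
wrist_force: [0.2, -0.0, -0.3]
opening: -0.0002
```

```bash
python3 - <<'E'
from workcell import bot, viewer
from h import *
print({k:v.round(4) for k,v in bot.get_obs().items() if k in('time','ee_pos','wrist_force','qd') and k!='time'})
c=viewer.camera('side'); crop(c,190,160,290,260,6,'pics/s9.png')
c=viewer.camera('top'); crop(c,165,150,297,230,6,'pics/t9.png')
cv2.imwrite('pics/t9f.png',c['image'][:,:,::-1])
E
```

```text
{'qd': array([ 1.5289, -0.0379, -0.0187, -0.0741,  0.0446,  0.063 ]), 'ee_pos': array([ 0.5498, -0.0669,  0.2379]), 'wrist_force': array([ 0.1914, -0.0225, -0.2913])}
```

View pics/s9.png

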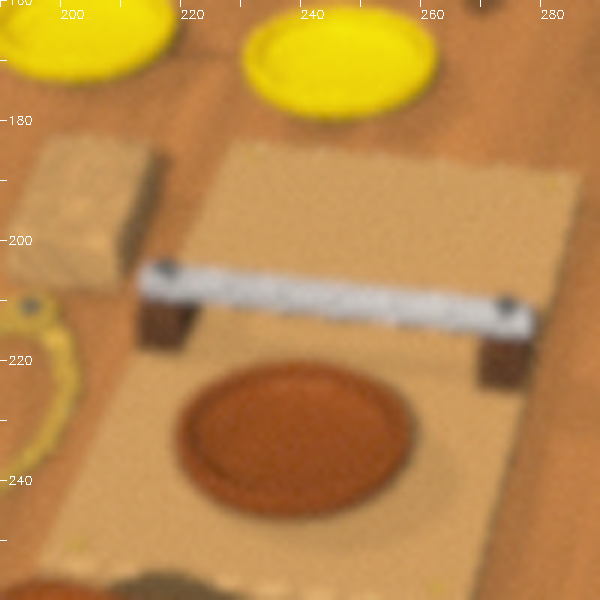

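View pics/t9.png

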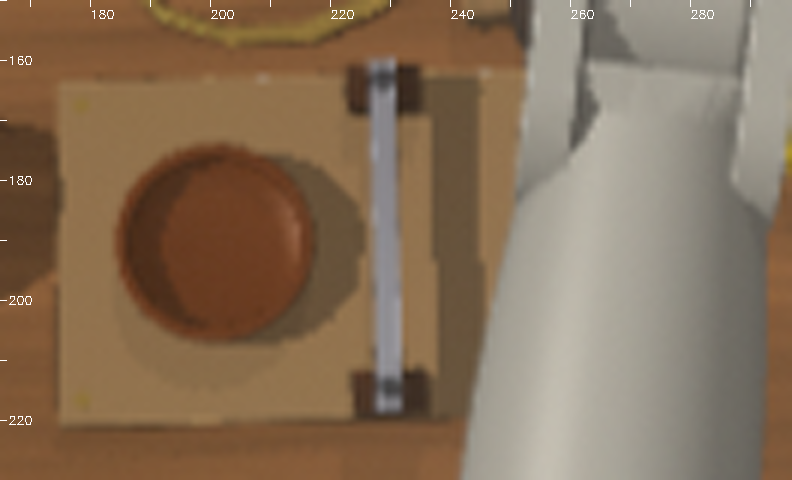

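View pics/t9f.png

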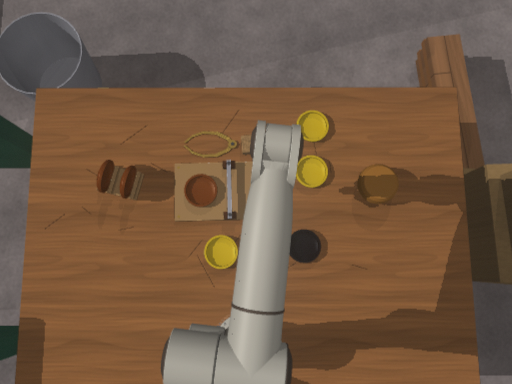

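The lid lies flat beyond the bar, with its top-view centre at about (201,190). That is gauge x ≈ +0.103 m, close to the middle line. The arm is clear of everything, so I'm handing in.

```bash
python3 -c "
from workcell import ticket
print(ticket.job_done())"
```

```text
the job is handed in; nothing more can be done
None
```

The lid went under the bar and out the other side, still flat on the board, and I handed the job in at about 12 s of the 51 s allowed. No verdict came back.

- **How I pushed it:** I pushed the outer wall with the fingertips part open until the lid's middle was under the bar, at gauge x ≈ +27 mm. Then I lifted over the bar, lowered the shut fingertips into the hollow, and pushed the front inner wall the rest of the way.
- **Last checks:** In the final top picture the lid's centre is about 103 mm past the bar, a few millimetres off the middle line by eye. It looked flat in both views. The wrist force read about 1 N or less while pushing (1.6 N at most, during the lift), and the fingers stayed well short of the bar. The arm finished clear of everything.
- **Other objects:** I saw no sign that the bowl blank, cork block, caliper or stand had moved. I did not measure them, and the arm partly covered the cork in the last top view; the side view showed it in place.
- **What failed or disagreed:** One move call was refused because it left out the finger values; nothing moved and I resent it. My first side-camera readings of the board and lid differed from the top camera by about 9–18 mm, probably from misread edges. I used the top camera, and later side-view checks of the lid and fingertips mostly agreed with it to about 1 pixel.

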